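# Sort stripped amplifier parts into their nests

### The arm

A 7-joint arm with a two-finger parallel gripper is mounted at the origin on the work surface. World frame = base frame: x ahead of the robot, y to its left, z up, the work surface at z = 0. Lengths are in m, angles in rad, forces in N, time in s.
With the tool pointing down it reaches from about 0.4 to 0.85 m from the base axis. Payload 10.4 kg.
Tool frame: the origin (TCP) lies between the finger pads; the fingertips stand 11 mm ahead of it and the grasp point (between the pads) lies 8 mm behind it (r.tcp_to_tips is the distance from the TCP to the fingertips, in m); z points along the fingers, y is the line along which they close (so a half turn about z gives the same grasp; the last joint's range is limited). The gripper opens to 87 mm and grips with 3 to 60 N. Pads are 19 mm wide; open, the fingers measure 117 mm over their backs; the gripper's body (75 mm by 190 mm) begins 51 mm behind the grasp point.
Start: joints at [1.245, 0.332, -0.065, 1.46, 0.022, 1.35, -0.088], TCP at [0.186, -0.597, 0.234] pointing down, gripper open.
Joint ranges: [-2.6, 2.6], [-0.5, 2.12], [-1.47, 1.34], [0.16, 2.42], [-1.27, 4.41], [0.06, 2.06], [-2.6, 2.6]. Speed limits (rad/s): [2.22, 2.22, 2.79, 2.79, 3.14, 3.14, 3.14].

### API

Orientations are given as a unit quaternion [x, y, z, w].
In Python, from bench import r gives the robot as it stands. The module is installed in compiled form; this text tells all that it offers.
- The arm moves only by the shell command python3 -m crank 'ROWS' [FORCE]. ROWS is JSON, a list of rows, each an object of numbers: "claw": the closure, from -1 (fully open) to 1 (shut); "dx", "dy", "dz": the shift along the tool's x, y, z each as a share of 3 cm, from -1 to 1; "ax", "ay", "az": the turn, a rotation vector about the tool's x, y, z each as a share of 6 degrees, from -1 to 1. A call has 1 to 8 rows; each row shifts and turns the commanded pose from where the row before left it, along the tool's axes as they then stand; what a row does not reach is not made up. A row lasts 1/12 s, in which the tool goes at most 41.7 mm and 7.16 degrees, less where a joint would pass 70% of its speed; a pose out of reach is approached as far as the arm can. A call with a number of a shift or a turn outside -1 to 1 is refused whole. A call with a gripper value outside its range is refused whole. The fingers move at their own pace and stop on an object; FORCE is the grip in N (left out, the last holds). Time passes only in rows, so rows that do not move let the fingers close. It gives the time, the measured TCP pose, the force, the opening and the grip force at its end, in the units of the state.
- r.read_state(): the state, without advancing time (a new reading comes with each control period).
- r.camera(name): name is "side" or "top"; returns a dict with "color" (480x640x3 uint8, red, green, blue), "mtx" (3x3 intrinsics, pixels), "k1" (the pictures are not rectified: a ray, as slopes to the right and down, at radius r is drawn at 1 + k1 r^2 times it, then the intrinsics apply), "R" (3x3) and "t" (3): a world point X has camera coordinates R X + t. Camera axes: x right, y down, z forward; pixel columns grow to the right and rows downward; lengths in m; the calibration is good to about 2 mm. A picture is of the moment at which its call begins. There is no depth.
- r.close_job(): hands the job in; it is judged then, once.
The state is a dict: "time": time; "joint_positions": joint angles; "joint_vel": joint speeds; "joint_torque": joint torques, N m; "ee_pos": TCP position; "eef_rot": TCP orientation; "ft_force": force on the tool from outside, world axes, zero at the start; "torque": the same for the moment, N m; "width": finger opening in m; "grip_force": force on a finger pad.
Only numpy, scipy, OpenCV 4.12 (cv2) and the standard library are available. Lean on these libraries where they do the work, as an engineer would, in place of code of your own. Each camera call takes 0.05 s, during which the arm holds its last target. There are 200 camera calls.

### The job

Put each of the four parts taken out of the amplifier into the parts nest that matches it in colour and shape: the blue capacitor, the yellow-coiled transformer, the green terminal block and the red-capped loudspeaker. Lower each one all the way down rather than letting it drop, the same way up as it stands now, so that it sits flat on the floor of its recess, then let go. Leave the wire reel and the screwdriver where they are.

Things in the scene. Friction and masses are not known exactly. Their poses are not given: they have to be found in the camera images.
- capacitor: Loose can capacitor, an upright cylinder of 36 mm diameter and 52 mm height, blue sleeve, aluminium top; 60 to 105 g. Origin: centre of its underside, z up along the cylinder.
- transformer: Loose small transformer: an upright dark steel core 56 mm (x) by 20 mm (y) and 46 mm high, with a yellow taped coil 38 mm (x) by 36 mm (y) round its middle, from 5 to 39 mm height; 260 to 460 g. Origin: centre of its underside, z up. Easily gripped across the coil (along y, 36 mm); a half turn about z makes no difference.
- terminal: Loose green plastic terminal block, 64 mm (x) by 24 mm (y) and 26 mm high (the top 6 mm is only 18 mm wide in y), with a row of steel screw heads on top; 45 to 80 g. Origin: centre of its underside, z up. Grip it across y; a half turn about z makes no difference.
- speaker: Loose small loudspeaker lying face down: round steel rim of 76 mm diameter and 5 mm height, a stepped basket (60 mm diameter up to 12 mm, then 46 mm up to 20 mm height), and on top the magnet in a red cap, 48 mm diameter, from 20 to 44 mm height; 165 to 290 g. Origin: centre of its underside, z up on the axis. Grip it by the magnet.
- nest_capacitor: Fixed grey plastic parts nest, a flat block 76 x 76 mm and 9 mm high with one round, 52 mm diameter recess 6 mm deep in its middle, lined in blue (recess floor 3 mm above the bench). Origin: centre of the block's underside, z up. It takes the blue capacitor, standing upright, with 8 mm of room all round.
- nest_transformer: Fixed grey plastic parts nest, a flat block 96 (x) by 76 (y) mm and 9 mm high with one rectangular, 72 mm (x) by 52 mm (y), recess 6 mm deep in its middle, lined in yellow (recess floor 3 mm above the bench). Origin: centre of the block's underside, z up, x along the recess's long side. It takes the transformer with the yellow coil, its long side along the recess's, with 8 mm of room all round.
- nest_terminal: Fixed grey plastic parts nest, a flat block 104 (x) by 64 (y) mm and 9 mm high with one rectangular, 80 mm (x) by 40 mm (y), recess 6 mm deep in its middle, lined in green (recess floor 3 mm above the bench). Origin: centre of the block's underside, z up, x along the recess's long side. It takes the green terminal block, its long side along the recess's, with 8 mm of room all round.
- nest_speaker: Fixed grey plastic parts nest, a flat block 108 x 108 mm and 9 mm high with one round, 92 mm diameter recess 6 mm deep in its middle, lined in red (recess floor 3 mm above the bench). Origin: centre of the block's underside, z up. It takes the loudspeaker with the red magnet cap, still face down, with 8 mm of room all round.
- reel: Bystander: orange and silver wire reel standing on its flange, 54 mm diameter, 40 mm high, to the left of the work. Loose, not to be moved. Origin: centre of its underside, z up.
- screwdriver: Bystander: screwdriver with an orange handle lying flat beyond the work, about 200 mm long, roughly along y. Loose, not to be moved. Origin: its underside near mid-length, x from handle to tip.

How it is judged:
By the outcome, as a careful person would: the job done as asked, in the order asked, and still so for the second after the job is handed in, with the robot touching nothing.
It also fails if it takes over 99 s, if anything falls off the work surface, if the arm or the gripper's body presses on something with over 40 N, if the wrist force passes 120 N, or if a joint passes its speed limit or range.

## Working session

There is one attempt and no reset: what is moved stays moved. The work goes in short steps, Python scripts to look and compute and a shell command to move; the robot and the scene stay as the last step left them, time stands still between calls to the robot, and variables do not carry over. Pictures are saved under pics/ and viewed, at most 14 in all, crops included, and the job is handed in when it is done.

```bash
mkdir -p pics; python3 - <<'E'
from bench import r
import cv2,numpy as np
for n in("top","side"):
    c=r.camera(n); cv2.imwrite(f"pics/{n}0.png",c["color"][:,:,::-1])
    print(n,c["mtx"].tolist(),c["k1"],(-c["R"].T@c["t"]).round(3),c["R"].round(2).tolist())
s=r.read_state(); print(s["time"],s["ee_pos"],s["eef_rot"],s["width"],r.tcp_to_tips)
E
```

```text
top [[524.0330557292663, 0.0, 316.172794579526], [0.0, 524.0330557292663, 246.35322074406602], [0.0, 0.0, 1.0]] -0.05992209206373234 [0.442 0.08  1.221] [[0.02, -1.0, 0.01], [-0.99, -0.02, -0.14], [0.14, -0.01, -0.99]]
side [[500.8207655954165, 0.0, 322.45249562085104], [0.0, 500.8207655954165, 239.15080725126705], [0.0, 0.0, 1.0]] -0.11787491763012169 [0.314 0.644 0.673] [[-0.88, -0.47, 0.01], [-0.34, 0.61, -0.71], [0.33, -0.63, -0.7]]
0.1 [ 0.18629664 -0.59624891  0.23284253] [ 9.88556608e-01  1.50849060e-01 -1.10940803e-04 -6.17224149e-04] 0.08703162689896432 0.011
```

View pics/top0.png

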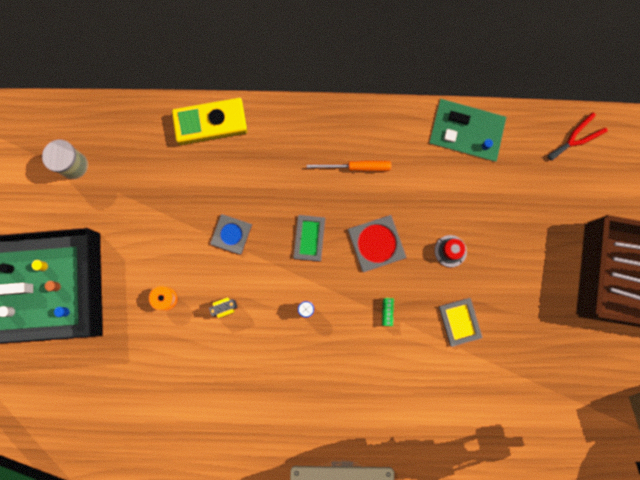

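View pics/side0.png

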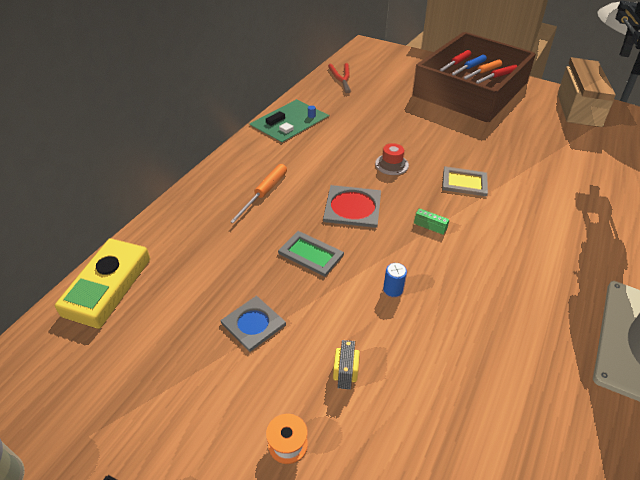

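The top view shows the capacitor (306,310), transformer (222,308), terminal (388,312) and speaker (452,250). The nests are blue (231,234), green (309,239), red (376,243) and yellow (460,322), with the reel at (162,298) and the screwdriver at (350,166). The side view shows the same items, unobstructed.

```bash
cat > h.py <<'E'
from bench import r
import cv2,numpy as np
from scipy.spatial.transform import Rotation as Ro
def cast(c,px,z):
    p=np.array(px,float).reshape(-1,1,2)
    u=cv2.undistortPoints(p,c["mtx"],np.array([c["k1"],0,0,0,0.])).reshape(-1,2)
    d=np.c_[u,np.ones(len(u))]@c["R"]; o=-c["R"].T@c["t"]
    return o+d*((z-o[2])/d[:,2])[:,None]
HUE={"blue":(100,130,100,40),"green":(45,80,100,40),"yellow":(22,34,120,90),"red":(0,8,150,70),"white":(0,180,-1,140)}
def mask(img,col):
    h=cv2.cvtColor(img,cv2.COLOR_RGB2HSV)
    a,b,s,v=HUE[col]
    if s<0: return cv2.inRange(h,(0,0,v),(180,60,255))
    m=cv2.inRange(h,(a,s,v),(b,255,255))
    if col=="red": m|=cv2.inRange(h,(172,s,v),(180,255,255))
    return m
def find(c,col,win,z):
    """points in the world (on plane z) of the mask's outline; centre, sizes, yaw of long side (deg)"""
    x,y,w=win; m=np.zeros((480,640),np.uint8); sl=np.s_[max(0,y-w):y+w,max(0,x-w):x+w]
    m[sl]=mask(c["color"],col)[sl]
    ys,xs=np.nonzero(m); P=cast(c,np.c_[xs,ys],z)[:,:2]
    (cx,cy),(a,b),t=cv2.minAreaRect((P*1000).astype(np.float32))
    if a<b: a,b,t=b,a,t+90
    return (cx/1000,cy/1000),(round(a,1),round(b,1)),round((t+90)%180-90,1),P
def go(x,y,z,yaw):
    """yaw: world angle (deg) of the closing line (tool y). Prints turn units, then shifts after the turn (tool axes)"""
    s=r.read_state(); R=Ro.from_quat(s["eef_rot"]).as_matrix(); p=s["ee_pos"]
    cur=np.degrees(np.arctan2(R[1,1],R[0,1])); d=(yaw-cur+90)%180-90
    n=np.radians(cur+d); ty=np.array([np.cos(n),np.sin(n)]); tx=np.array([-ty[1],ty[0]])
    if tx@R[:2,0]<0 and abs(d)<60: tx=-tx
    e=np.array([x,y])-p[:2]
    print("t",round(s["time"],2),"q7",s["joint_positions"][6].round(2),"cur",cur.round(1),"az",round(-d/6,2),"(other way",round(-(d-180*np.sign(d))/6,2),") dx",(e@tx/.03).round(2),"dy",(e@ty/.03).round(2),"dz",round((p[2]-z)/.03,2),"tilt",R[2,2].round(4))
E
cat > m.py <<'E'
from h import *
T=r.camera("top");S=r.camera("side")
L=[("cap","blue",(306,310,14),(395,280,25),.052),("capTop","white",(306,310,9),(396,270,13),.052),("trafo","yellow",(222,308,18),(347,362,30),.039),("term","green",(388,312,20),(432,221,22),.023),
("spk","red",(454,249,16),(393,152,16),.044),("nCap","blue",(231,234,20),(253,322,30),.003),("nTr","yellow",(460,322,22),(465,181,25),.003),("nTe","green",(309,239,25),(311,252,30),.003),("nSp","red",(376,243,28),(352,205,32),.003)]
for n,col,wt,ws,z in L:
    for k,c,w in(("T",T,wt),("S",S,ws)):
        try: q=find(c,col,w,z); print(n,k,np.round(q[0],4),q[1],q[2],"mean",q[3].mean(0).round(4),len(q[3]))
        except Exception as e: print(n,k,e)
v=T["color"][205:345,140:500]; cv2.imwrite("pics/crop.png",cv2.resize(v,None,fx=2.2,fy=2.2)[:,:,::-1])
E
python3 m.py
```

```text
cap T OpenCV(4.12.0) /io/opencv/modules/calib3d/src/undistort.dispatch.cpp:347: error: (-215:Assertion failed) CV_IS_MAT(_src) && CV_IS_MAT(_dst) && (_src->rows == 1 || _src->cols == 1) && (_dst->rows == 1 || _dst->cols == 1) && _src->cols + _src->rows - 1 == _dst->rows + _dst->cols - 1 && (CV_MAT_TYPE(_src->type) == CV_32FC2 || CV_MAT_TYPE(_src->type) == CV_64FC2) && (CV_MAT_TYPE(_dst->type) == CV_32FC2 || CV_MAT_TYPE(_dst->type) == CV_64FC2) in function 'cvUndistortPointsInternal'

cap S [0.4587 0.1157] (62.2, 33.5) -77.1 mean [0.4566 0.121 ] 406
capTop T [0.4666 0.0865] (31.0, 30.9) -88.8 mean [0.4655 0.0871] 157
capTop S [0.4643 0.0889] (30.2, 28.6) -67.0 mean [0.4647 0.0889] 199
trafo T [0.4657 0.2732] (38.1, 36.9) -67.9 mean [0.4651 0.2731] 140
trafo S [0.4635 0.2788] (65.0, 34.9) -68.6 mean [0.4609 0.2839] 316
term T [ 0.4624 -0.099 ] (62.1, 23.5) -2.7 mean [ 0.4618 -0.0988] 253
term S [ 0.4613 -0.087 ] (69.1, 47.2) -2.9 mean [ 0.4598 -0.0849] 472
spk T [ 0.6061 -0.2489] (46.6, 46.3) -1.0 mean [ 0.6064 -0.2485] 290
spk S [ 0.6019 -0.2349] (77.9, 46.5) -66.9 mean [ 0.6026 -0.2315] 329
nCap T [0.6381 0.2673] (49.9, 49.1) -43.1 mean [0.638  0.2673] 377
nCap S [0.6383 0.267 ] (49.9, 46.2) 29.1 mean [0.6386 0.2669] 583
nTr T [ 0.4415 -0.2709] (73.9, 51.9) 16.1 mean [ 0.4416 -0.2709] 696
nTr S [ 0.4425 -0.2725] (70.1, 42.6) 17.4 mean [ 0.4429 -0.2717] 369
nTe T [0.6326 0.0828] (79.8, 39.4) -4.7 mean [0.6325 0.0829] 558
nTe S [0.6332 0.0819] (76.5, 35.4) -4.6 mean [0.6328 0.0822] 570
nSp T [ 0.6227 -0.0763] (90.6, 87.5) 0.3 mean [ 0.6222 -0.0763] 1155
nSp S [ 0.6237 -0.0779] (89.1, 81.9) 29.0 mean [ 0.6235 -0.0766] 919
```

View pics/crop.png

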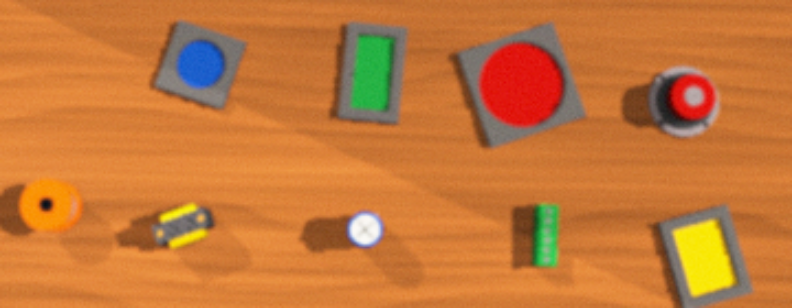

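Both views agree and the sizes match the given ones. I'll head for the capacitor first, via a waypoint.

```bash
for i in 1 2; do python3 -m crank '[{"dx":0.9,"dy":-0.8},{"dx":0.9,"dy":-0.8},{"dx":0.9,"dy":-0.8},{"dx":0.9,"dy":-0.8},{"dx":0.9,"dy":-0.8},{"dx":0.9,"dy":-0.8},{"dx":0.9,"dy":-0.8},{"dx":0.9,"dy":-0.8}]' 20 ; done
python3 -m crank '[{"az":-1},{"az":-1},{"az":-1},{"az":-1},{"az":-1},{"az":-1},{"az":-1},{"az":-1}]' >/dev/null; python3 -m crank '[{"az":-1},{"az":-1},{"az":-1},{"az":-1},{"az":-1},{"az":-1},{"az":-1},{"az":-0.8}]' 
python3 -c "
from h import *
go(.466,.087,.10,22)"
```

```text
t 0.2 q7 -0.09 cur -72.7 az 14.22 (other way -15.78 ) dx -17.63 dy -17.18 dz 4.44 tilt -1.0invalid input at $[0]: expected keys claw, dx, dy, dz, ax, ay, az
invalid input at $[0]: expected keys claw, dx, dy, dz, ax, ay, az
invalid input at $[0]: expected keys claw, dx, dy, dz, ax, ay, az
invalid input at $[0]: expected keys claw, dx, dy, dz, ax, ay, az
```

```bash
python3 -m crank '[{"claw":-1,"dx":0.9,"dy":-0.8,"dz":0,"ax":0,"ay":0,"az":0},{"claw":-1,"dx":0.9,"dy":-0.8,"dz":0,"ax":0,"ay":0,"az":0},{"claw":-1,"dx":0.9,"dy":-0.8,"dz":0,"ax":0,"ay":0,"az":0},{"claw":-1,"dx":0.9,"dy":-0.8,"dz":0,"ax":0,"ay":0,"az":0},{"claw":-1,"dx":0.9,"dy":-0.8,"dz":0,"ax":0,"ay":0,"az":0},{"claw":-1,"dx":0.9,"dy":-0.8,"dz":0,"ax":0,"ay":0,"az":0},{"claw":-1,"dx":0.9,"dy":-0.8,"dz":0,"ax":0,"ay":0,"az":0},{"claw":-1,"dx":0.9,"dy":-0.8,"dz":0,"ax":0,"ay":0,"az":0}]' 20
python3 -m crank '[{"claw":-1,"dx":0.9,"dy":-0.8,"dz":0,"ax":0,"ay":0,"az":0},{"claw":-1,"dx":0.9,"dy":-0.8,"dz":0,"ax":0,"ay":0,"az":0},{"claw":-1,"dx":0.9,"dy":-0.8,"dz":0,"ax":0,"ay":0,"az":0},{"claw":-1,"dx":0.9,"dy":-0.8,"dz":0,"ax":0,"ay":0,"az":0},{"claw":-1,"dx":0.9,"dy":-0.8,"dz":0,"ax":0,"ay":0,"az":0},{"claw":-1,"dx":0.9,"dy":-0.8,"dz":0,"ax":0,"ay":0,"az":0},{"claw":-1,"dx":0.9,"dy":-0.8,"dz":0,"ax":0,"ay":0,"az":0},{"claw":-1,"dx":0.9,"dy":-0.8,"dz":0,"ax":0,"ay":0,"az":0}]'
python3 -m crank '[{"claw":-1,"dx":0,"dy":0,"dz":0,"ax":0,"ay":0,"az":-1},{"claw":-1,"dx":0,"dy":0,"dz":0,"ax":0,"ay":0,"az":-1},{"claw":-1,"dx":0,"dy":0,"dz":0,"ax":0,"ay":0,"az":-1},{"claw":-1,"dx":0,"dy":0,"dz":0,"ax":0,"ay":0,"az":-1},{"claw":-1,"dx":0,"dy":0,"dz":0,"ax":0,"ay":0,"az":-1},{"claw":-1,"dx":0,"dy":0,"dz":0,"ax":0,"ay":0,"az":-1},{"claw":-1,"dx":0,"dy":0,"dz":0,"ax":0,"ay":0,"az":-1},{"claw":-1,"dx":0,"dy":0,"dz":0,"ax":0,"ay":0,"az":-1}]'
python3 -m crank '[{"claw":-1,"dx":0,"dy":0,"dz":0,"ax":0,"ay":0,"az":-1},{"claw":-1,"dx":0,"dy":0,"dz":0,"ax":0,"ay":0,"az":-1},{"claw":-1,"dx":0,"dy":0,"dz":0,"ax":0,"ay":0,"az":-1},{"claw":-1,"dx":0,"dy":0,"dz":0,"ax":0,"ay":0,"az":-1},{"claw":-1,"dx":0,"dy":0,"dz":0,"ax":0,"ay":0,"az":-1},{"claw":-1,"dx":0,"dy":0,"dz":0,"ax":0,"ay":0,"az":-1},{"claw":-1,"dx":0,"dy":0,"dz":0,"ax":0,"ay":0,"az":-1},{"claw":-1,"dx":0,"dy":0,"dz":0,"ax":0,"ay":0,"az":-0.8}]'
python3 -c "
from h import *
go(.466,.087,.10,22)"
```

```text
time: 0.87
ee_pos: [0.3358, -0.3473, 0.2336]
eef_rot: [0.989, 0.151, -0.0, 0.0]
ft_force: [0.6, -0.3, 0.8]
width: 0.0869
grip_force: 0.0
time: 1.53
ee_pos: [0.4848, -0.0996, 0.2337]
eef_rot: [0.989, 0.151, 0.0, 0.0]
ft_force: [1.9, -0.2, 0.2]
width: 0.0871
grip_force: 0.0
time: 2.2
ee_pos: [0.4841, -0.1012, 0.2335]
eef_rot: [0.84, 0.542, -0.0, 0.0]
ft_force: [0.3, 0.2, -0.8]
width: 0.0872
grip_force: 0.0
time: 2.87
ee_pos: [0.4841, -0.1012, 0.2334]
eef_rot: [0.556, 0.831, -0.0, -0.0]
ft_force: [0.5, 1.5, 0.4]
width: 0.0871
grip_force: 0.0
t 2.87 q7 0.47 cur 22.5 az 0.08 (other way -29.92 ) dx 6.04 dy 1.79 dz 4.45 tilt -1.0
```

```bash
python3 -m crank '[{"claw":-1,"dx":0.86,"dy":0.26,"dz":0.6,"ax":0,"ay":0,"az":0},{"claw":-1,"dx":0.86,"dy":0.26,"dz":0.6,"ax":0,"ay":0,"az":0},{"claw":-1,"dx":0.86,"dy":0.26,"dz":0.6,"ax":0,"ay":0,"az":0},{"claw":-1,"dx":0.86,"dy":0.26,"dz":0.6,"ax":0,"ay":0,"az":0},{"claw":-1,"dx":0.86,"dy":0.26,"dz":0.6,"ax":0,"ay":0,"az":0},{"claw":-1,"dx":0.86,"dy":0.26,"dz":0.6,"ax":0,"ay":0,"az":0},{"claw":-1,"dx":0.86,"dy":0.26,"dz":0.6,"ax":0,"ay":0,"az":0},{"claw":-1,"dx":0,"dy":0,"dz":0,"ax":0,"ay":0,"az":0}]'
python3 - <<'E'
from h import *
go(.466,.087,.025,22)
v=r.camera("side")["color"]; cv2.imwrite("pics/a.png",v[:,:,::-1])
E
```

```text
time: 3.53
ee_pos: [0.464, 0.0916, 0.1049]
eef_rot: [0.556, 0.831, -0.0, -0.002]
ft_force: [-1.4, 0.3, -0.5]
width: 0.0871
grip_force: 0.0
t 3.53 q7 -0.03 cur 22.5 az 0.08 (other way -29.92 ) dx -0.17 dy 0.0 dz 2.66 tilt -1.0
```

View pics/a.png

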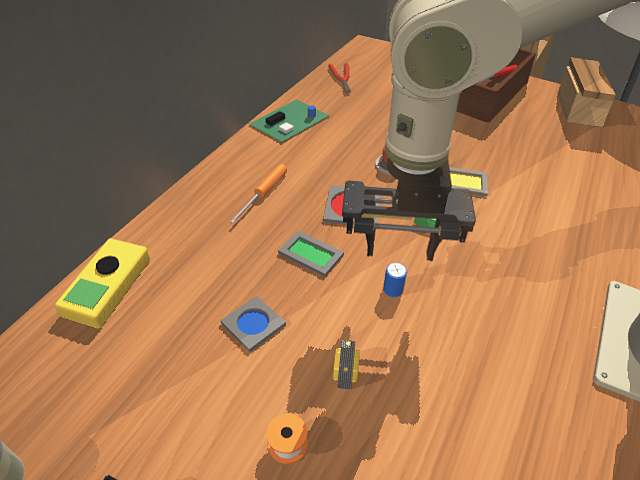

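The open fingers, with tips at (370,250) and (432,255), straddle the capacitor at (395,280) from above. Now I'll descend, grip and lift.

```bash
python3 -m crank '[{"claw":-1,"dx":-0.17,"dy":0,"dz":0,"ax":0,"ay":0,"az":0},{"claw":-1,"dx":0,"dy":0,"dz":0.7,"ax":0,"ay":0,"az":0},{"claw":-1,"dx":0,"dy":0,"dz":0.7,"ax":0,"ay":0,"az":0},{"claw":-1,"dx":0,"dy":0,"dz":0.7,"ax":0,"ay":0,"az":0},{"claw":-1,"dx":0,"dy":0,"dz":0.56,"ax":0,"ay":0,"az":0},{"claw":-1,"dx":0,"dy":0,"dz":0,"ax":0,"ay":0,"az":0},{"claw":1,"dx":0,"dy":0,"dz":0,"ax":0,"ay":0,"az":0},{"claw":1,"dx":0,"dy":0,"dz":0,"ax":0,"ay":0,"az":0}]' 20
python3 -m crank '[{"claw":1,"dx":0,"dy":0,"dz":0,"ax":0,"ay":0,"az":0},{"claw":1,"dx":0,"dy":0,"dz":0,"ax":0,"ay":0,"az":0},{"claw":1,"dx":0,"dy":0,"dz":0,"ax":0,"ay":0,"az":0},{"claw":1,"dx":0,"dy":0,"dz":0,"ax":0,"ay":0,"az":0},{"claw":1,"dx":0,"dy":0,"dz":0,"ax":0,"ay":0,"az":0},{"claw":1,"dx":0,"dy":0,"dz":0,"ax":0,"ay":0,"az":0},{"claw":1,"dx":0,"dy":0,"dz":0,"ax":0,"ay":0,"az":0},{"claw":1,"dx":0,"dy":0,"dz":0,"ax":0,"ay":0,"az":0}]'
python3 -c "
from h import *
go(.638,.267,.08,22)"
```

```text
time: 4.25
ee_pos: [0.4698, 0.0812, 0.029]
eef_rot: [0.559, 0.829, 0.0, 0.001]
ft_force: [0.9, -0.0, 0.3]
width: 0.0803
grip_force: 0.0
time: 4.92
ee_pos: [0.4686, 0.0819, 0.0278]
eef_rot: [0.558, 0.83, -0.0, 0.0]
ft_force: [-0.1, -0.2, 1.7]
width: 0.0354
grip_force: 20.0
t 4.92 q7 -0.11 cur 22.1 az 0.02 (other way -29.98 ) dx 3.61 dy 7.55 dz -1.74 tilt -1.0
```

```bash
python3 -m crank '[{"claw":1,"dx":0,"dy":0,"dz":-0.6,"ax":0,"ay":0,"az":0},{"claw":1,"dx":0,"dy":0,"dz":-0.6,"ax":0,"ay":0,"az":0},{"claw":1,"dx":0,"dy":0,"dz":-0.6,"ax":0,"ay":0,"az":0},{"claw":1,"dx":0,"dy":0,"dz":-0.4,"ax":0,"ay":0,"az":0}]'
python3 -m crank '[{"claw":1,"dx":0.43,"dy":0.94,"dz":0,"ax":0,"ay":0,"az":0},{"claw":1,"dx":0.43,"dy":0.94,"dz":0,"ax":0,"ay":0,"az":0},{"claw":1,"dx":0.43,"dy":0.94,"dz":0,"ax":0,"ay":0,"az":0},{"claw":1,"dx":0.43,"dy":0.94,"dz":0,"ax":0,"ay":0,"az":0},{"claw":1,"dx":0.43,"dy":0.94,"dz":0,"ax":0,"ay":0,"az":0},{"claw":1,"dx":0.43,"dy":0.94,"dz":0,"ax":0,"ay":0,"az":0},{"claw":1,"dx":0.43,"dy":0.94,"dz":0,"ax":0,"ay":0,"az":0},{"claw":1,"dx":0.43,"dy":0.94,"dz":0,"ax":0,"ay":0,"az":0}]'
python3 -m crank '[{"claw":1,"dx":0,"dy":0,"dz":0,"ax":0,"ay":0,"az":0},{"claw":1,"dx":0,"dy":0,"dz":0,"ax":0,"ay":0,"az":0},{"claw":1,"dx":0,"dy":0,"dz":0,"ax":0,"ay":0,"az":0}]'
python3 - <<'E'
from h import *
go(.640,.2617,.0308,22)
v=r.camera("side")["color"]; cv2.imwrite("pics/b.png",v[:,:,::-1])
E
```

```text
time: 5.25
ee_pos: [0.469, 0.0821, 0.0951]
eef_rot: [0.558, 0.83, 0.0, 0.0]
ft_force: [-0.1, -0.7, -0.8]
width: 0.0355
grip_force: 20.0
time: 5.92
ee_pos: [0.6394, 0.2633, 0.0929]
eef_rot: [0.558, 0.83, -0.001, -0.0]
ft_force: [0.2, 0.1, -0.4]
width: 0.0354
grip_force: 20.0
time: 6.17
ee_pos: [0.6382, 0.2621, 0.093]
eef_rot: [0.558, 0.83, -0.001, -0.0]
ft_force: [-0.0, -0.4, -0.8]
width: 0.0355
grip_force: 20.0
t 6.17 q7 -0.34 cur 22.2 az 0.03 (other way -29.97 ) dx -0.04 dy 0.05 dz 2.07 tilt -1.0
```

View pics/b.png

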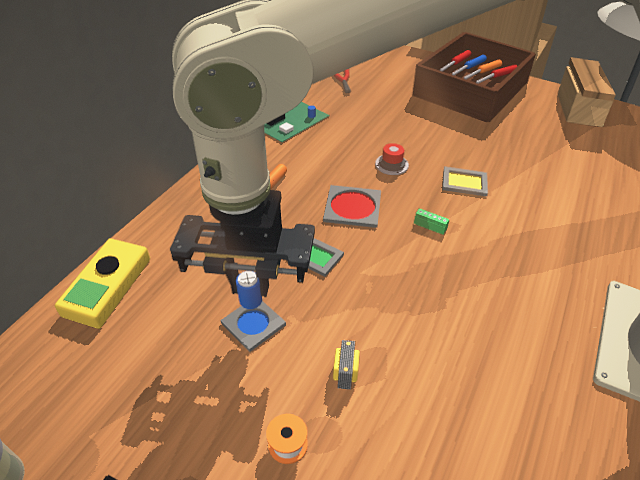

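The capacitor is held upright at (248,290), above the blue recess at (253,322). I'll lower most of the way, then finish gently.

```bash
python3 -m crank '[{"claw":1,"dx":0,"dy":0.05,"dz":0.6,"ax":0,"ay":0,"az":0},{"claw":1,"dx":0,"dy":0,"dz":0.6,"ax":0,"ay":0,"az":0},{"claw":1,"dx":0,"dy":0,"dz":0.5,"ax":0,"ay":0,"az":0},{"claw":1,"dx":0,"dy":0,"dz":0.2,"ax":0,"ay":0,"az":0},{"claw":1,"dx":0,"dy":0,"dz":0.06,"ax":0,"ay":0,"az":0},{"claw":1,"dx":0,"dy":0,"dz":0,"ax":0,"ay":0,"az":0},{"claw":1,"dx":0,"dy":0,"dz":0,"ax":0,"ay":0,"az":0}]'
```

```text
time: 6.8
ee_pos: [0.6405, 0.2633, 0.0359]
eef_rot: [0.558, 0.83, 0.001, 0.0]
ft_force: [0.7, -0.3, -1.0]
width: 0.0357
grip_force: 20.0
```

```bash
python3 -m crank '[{"claw":1,"dx":0,"dy":0,"dz":0.06,"ax":0,"ay":0,"az":0},{"claw":1,"dx":0,"dy":0,"dz":0.04,"ax":0,"ay":0,"az":0},{"claw":1,"dx":0,"dy":0,"dz":0.03,"ax":0,"ay":0,"az":0},{"claw":1,"dx":0,"dy":0,"dz":0,"ax":0,"ay":0,"az":0},{"claw":1,"dx":0,"dy":0,"dz":0,"ax":0,"ay":0,"az":0}]'
python3 -m crank '[{"claw":1,"dx":0,"dy":0,"dz":0.03,"ax":0,"ay":0,"az":0},{"claw":1,"dx":0,"dy":0,"dz":0,"ax":0,"ay":0,"az":0},{"claw":1,"dx":0,"dy":0,"dz":0,"ax":0,"ay":0,"az":0}]'
```

```text
time: 7.22
ee_pos: [0.6401, 0.2631, 0.0311]
eef_rot: [0.558, 0.83, -0.0, 0.0]
ft_force: [0.6, 0.5, -1.0]
width: 0.0356
grip_force: 20.0
time: 7.47
ee_pos: [0.6402, 0.2632, 0.0309]
eef_rot: [0.558, 0.83, 0.0, 0.0]
ft_force: [-3.2, -1.4, 4.6]
width: 0.0355
grip_force: 20.0
```

Contact is felt at the expected height. Release and rise.

```bash
python3 -m crank '[{"claw":-1,"dx":0,"dy":0,"dz":0,"ax":0,"ay":0,"az":0},{"claw":-1,"dx":0,"dy":0,"dz":0,"ax":0,"ay":0,"az":0},{"claw":-1,"dx":0,"dy":0,"dz":0,"ax":0,"ay":0,"az":0},{"claw":-1,"dx":0,"dy":0,"dz":0,"ax":0,"ay":0,"az":0},{"claw":-1,"dx":0,"dy":0,"dz":0,"ax":0,"ay":0,"az":0},{"claw":-1,"dx":0,"dy":0,"dz":-0.6,"ax":0,"ay":0,"az":0},{"claw":-1,"dx":0,"dy":0,"dz":-0.9,"ax":0,"ay":0,"az":0},{"claw":-1,"dx":0,"dy":0,"dz":-0.9,"ax":0,"ay":0,"az":0}]' 45
python3 -c "
from h import *
go(.4655,.273,.022,22)"
```

```text
time: 8.13
ee_pos: [0.6395, 0.2628, 0.1021]
eef_rot: [0.558, 0.83, -0.001, -0.001]
ft_force: [0.1, -0.8, -0.3]
width: 0.0806
grip_force: 0.0
t 8.13 q7 -0.34 cur 22.2 az 0.03 (other way -29.97 ) dx 2.49 dy -5.25 dz 2.67 tilt -1.0
```

```bash
python3 -m crank '[{"claw":-1,"dx":0.42,"dy":-0.88,"dz":0,"ax":0,"ay":0,"az":0},{"claw":-1,"dx":0.42,"dy":-0.88,"dz":0,"ax":0,"ay":0,"az":0},{"claw":-1,"dx":0.42,"dy":-0.88,"dz":0,"ax":0,"ay":0,"az":0},{"claw":-1,"dx":0.42,"dy":-0.88,"dz":0,"ax":0,"ay":0,"az":0},{"claw":-1,"dx":0.42,"dy":-0.88,"dz":0,"ax":0,"ay":0,"az":0},{"claw":-1,"dx":0.42,"dy":-0.88,"dz":0,"ax":0,"ay":0,"az":0},{"claw":-1,"dx":0,"dy":0,"dz":0,"ax":0,"ay":0,"az":0},{"claw":-1,"dx":0,"dy":0,"dz":0,"ax":0,"ay":0,"az":0}]'
python3 - <<'E'
from h import *
go(.4655,.273,.022,22)
c=r.camera("side");v=c["color"]; cv2.imwrite("pics/c.png",v[:,:,::-1])
E
```

```text
time: 8.8
ee_pos: [0.4639, 0.2736, 0.1025]
eef_rot: [0.557, 0.83, -0.0, 0.001]
ft_force: [1.2, 0.0, 0.1]
width: 0.0871
grip_force: 0.0
t 8.8 q7 -0.47 cur 22.3 az 0.04 (other way -29.96 ) dx -0.04 dy 0.04 dz 2.68 tilt -1.0
```

View pics/c.png

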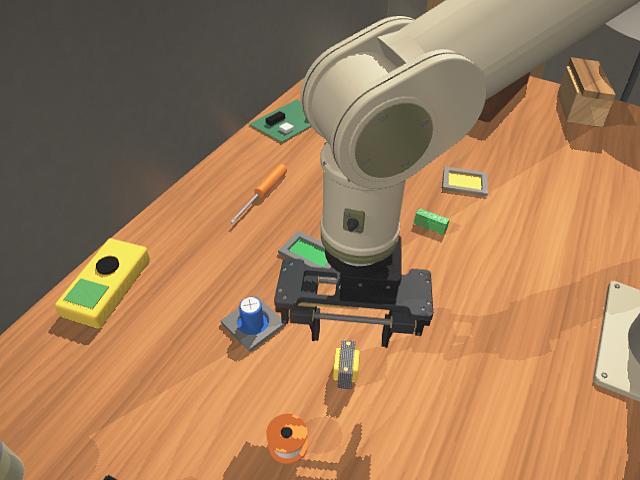

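The capacitor stands upright inside the blue recess at (251,315). The gripper is centred over the transformer at (347,362).

```bash
python3 -m crank '[{"claw":-1,"dx":0,"dy":0,"dz":0.7,"ax":0,"ay":0,"az":0},{"claw":-1,"dx":0,"dy":0,"dz":0.7,"ax":0,"ay":0,"az":0},{"claw":-1,"dx":0,"dy":0,"dz":0.7,"ax":0,"ay":0,"az":0},{"claw":-1,"dx":0,"dy":0,"dz":0.55,"ax":0,"ay":0,"az":0},{"claw":-1,"dx":0,"dy":0,"dz":0,"ax":0,"ay":0,"az":0},{"claw":-1,"dx":0,"dy":0,"dz":0,"ax":0,"ay":0,"az":0},{"claw":-1,"dx":0,"dy":0,"dz":0,"ax":0,"ay":0,"az":0},{"claw":1,"dx":0,"dy":0,"dz":0,"ax":0,"ay":0,"az":0}]' 45
python3 -m crank '[{"claw":1,"dx":0,"dy":0,"dz":0,"ax":0,"ay":0,"az":0},{"claw":1,"dx":0,"dy":0,"dz":0,"ax":0,"ay":0,"az":0},{"claw":1,"dx":0,"dy":0,"dz":0,"ax":0,"ay":0,"az":0},{"claw":1,"dx":0,"dy":0,"dz":0,"ax":0,"ay":0,"az":0},{"claw":1,"dx":0,"dy":0,"dz":0,"ax":0,"ay":0,"az":0},{"claw":1,"dx":0,"dy":0,"dz":0,"ax":0,"ay":0,"az":0},{"claw":1,"dx":0,"dy":0,"dz":0,"ax":0,"ay":0,"az":0},{"claw":1,"dx":0,"dy":0,"dz":0,"ax":0,"ay":0,"az":0}]'
python3 -c "
from h import *
go(.4655,.273,.1,22)"
```

```text
time: 9.52
ee_pos: [0.4659, 0.2739, 0.0238]
eef_rot: [0.558, 0.83, 0.001, 0.0]
ft_force: [-0.5, 0.4, 0.5]
width: 0.085
grip_force: 0.0
time: 10.18
ee_pos: [0.4652, 0.2736, 0.0228]
eef_rot: [0.558, 0.83, 0.0, 0.0]
ft_force: [0.1, 1.3, -2.9]
width: 0.036
grip_force: 45.0
t 10.18 q7 -0.54 cur 22.2 az 0.03 (other way -29.97 ) dx -0.02 dy 0.0 dz -2.57 tilt -1.0
```

```bash
python3 -m crank '[{"claw":1,"dx":0,"dy":0,"dz":-0.4,"ax":0,"ay":0,"az":0},{"claw":1,"dx":0,"dy":0,"dz":-0.8,"ax":0,"ay":0,"az":0},{"claw":1,"dx":0,"dy":0,"dz":-0.8,"ax":0,"ay":0,"az":0},{"claw":1,"dx":0,"dy":0,"dz":-0.8,"ax":0,"ay":0,"az":0},{"claw":1,"dx":0,"dy":0,"dz":-0.2,"ax":0,"ay":0,"az":0},{"claw":1,"dx":-0.3,"dy":-0.14,"dz":0,"ax":0,"ay":0,"az":0},{"claw":1,"dx":-0.6,"dy":-0.28,"dz":0,"ax":0,"ay":0,"az":0}]'
python3 -m crank '[{"claw":1,"dx":-0.9,"dy":-0.42,"dz":0,"ax":0,"ay":0,"az":0},{"claw":1,"dx":-0.9,"dy":-0.42,"dz":0,"ax":0,"ay":0,"az":0},{"claw":1,"dx":-0.9,"dy":-0.42,"dz":0,"ax":0,"ay":0,"az":0},{"claw":1,"dx":-0.9,"dy":-0.42,"dz":0,"ax":0,"ay":0,"az":0},{"claw":1,"dx":-0.9,"dy":-0.42,"dz":0,"ax":0,"ay":0,"az":0},{"claw":1,"dx":-0.9,"dy":-0.42,"dz":0,"ax":0,"ay":0,"az":0},{"claw":1,"dx":-0.9,"dy":-0.42,"dz":0,"ax":0,"ay":0,"az":0},{"claw":1,"dx":-0.9,"dy":-0.42,"dz":0,"ax":0,"ay":0,"az":0}]'
python3 -m crank '[{"claw":1,"dx":-0.9,"dy":-0.42,"dz":0,"ax":0,"ay":0,"az":0},{"claw":1,"dx":-0.9,"dy":-0.42,"dz":0,"ax":0,"ay":0,"az":0},{"claw":1,"dx":-0.9,"dy":-0.42,"dz":0,"ax":0,"ay":0,"az":0},{"claw":1,"dx":-0.9,"dy":-0.42,"dz":0,"ax":0,"ay":0,"az":0},{"claw":1,"dx":-0.9,"dy":-0.42,"dz":0,"ax":0,"ay":0,"az":0},{"claw":1,"dx":-0.9,"dy":-0.42,"dz":0,"ax":0,"ay":0,"az":0},{"claw":1,"dx":-0.9,"dy":-0.42,"dz":0,"ax":0,"ay":0,"az":0},{"claw":1,"dx":-0.9,"dy":-0.42,"dz":0,"ax":0,"ay":0,"az":0}]'
python3 -m crank '[{"claw":1,"dx":0,"dy":0,"dz":0,"ax":0,"ay":0,"az":0.9},{"claw":1,"dx":0,"dy":0,"dz":0,"ax":0,"ay":0,"az":0.9},{"claw":1,"dx":0,"dy":0,"dz":0,"ax":0,"ay":0,"az":0.9},{"claw":1,"dx":0,"dy":0,"dz":0,"ax":0,"ay":0,"az":0.9},{"claw":1,"dx":0,"dy":0,"dz":0,"ax":0,"ay":0,"az":0.9},{"claw":1,"dx":0,"dy":0,"dz":0,"ax":0,"ay":0,"az":0.9},{"claw":1,"dx":0,"dy":0,"dz":0,"ax":0,"ay":0,"az":0.9},{"claw":1,"dx":0,"dy":0,"dz":0,"ax":0,"ay":0,"az":0.9}]'
python3 -m crank '[{"claw":1,"dx":0,"dy":0,"dz":0,"ax":0,"ay":0,"az":0.9},{"claw":1,"dx":0,"dy":0,"dz":0,"ax":0,"ay":0,"az":0.9},{"claw":1,"dx":0,"dy":0,"dz":0,"ax":0,"ay":0,"az":0.9},{"claw":1,"dx":0,"dy":0,"dz":0,"ax":0,"ay":0,"az":0.9},{"claw":1,"dx":0,"dy":0,"dz":0,"ax":0,"ay":0,"az":0.9},{"claw":1,"dx":0,"dy":0,"dz":0,"ax":0,"ay":0,"az":0.9},{"claw":1,"dx":0,"dy":0,"dz":0,"ax":0,"ay":0,"az":0.9},{"claw":1,"dx":0,"dy":0,"dz":0,"ax":0,"ay":0,"az":0.9}]'
python3 -c "
from h import *
go(.442,-.271,.0258,106.5)"
```

```text
time: 10.77
ee_pos: [0.4625, 0.2447, 0.1121]
eef_rot: [0.557, 0.831, 0.0, -0.0]
ft_force: [-0.3, -0.7, -4.1]
width: 0.0357
grip_force: 45.0
time: 11.43
ee_pos: [0.4496, 0.0032, 0.1111]
eef_rot: [0.558, 0.83, -0.001, -0.001]
ft_force: [1.4, 0.1, -4.5]
width: 0.0358
grip_force: 45.0
time: 12.1
ee_pos: [0.4373, -0.2341, 0.1109]
eef_rot: [0.558, 0.83, -0.0, -0.001]
ft_force: [0.9, -0.1, -3.0]
width: 0.0357
grip_force: 45.0
time: 12.77
ee_pos: [0.4376, -0.2326, 0.1108]
eef_rot: [0.826, 0.564, -0.001, -0.001]
ft_force: [-0.2, -0.7, -4.6]
width: 0.0358
grip_force: 45.0
time: 13.43
ee_pos: [0.4376, -0.2326, 0.1107]
eef_rot: [0.975, 0.22, -0.001, -0.001]
ft_force: [0.2, 0.1, -4.5]
width: 0.0354
grip_force: 45.0
t 13.43 q7 -0.79 cur -64.6 az 1.49 (other way -28.51 ) dx -0.22 dy 1.27 dz 2.83 tilt -1.0
```

```bash
python3 -m crank '[{"claw":1,"dx":0,"dy":0,"dz":0,"ax":0,"ay":0,"az":0.75},{"claw":1,"dx":0,"dy":0,"dz":0,"ax":0,"ay":0,"az":0.74},{"claw":1,"dx":-0.11,"dy":0.63,"dz":0.5,"ax":0,"ay":0,"az":0},{"claw":1,"dx":-0.11,"dy":0.63,"dz":0.5,"ax":0,"ay":0,"az":0},{"claw":1,"dx":0,"dy":0,"dz":0.5,"ax":0,"ay":0,"az":0},{"claw":1,"dx":0,"dy":0,"dz":0,"ax":0,"ay":0,"az":0},{"claw":1,"dx":0,"dy":0,"dz":0,"ax":0,"ay":0,"az":0},{"claw":1,"dx":0,"dy":0,"dz":0,"ax":0,"ay":0,"az":0}]'
python3 - <<'E'
from h import *
go(.442,-.271,.0258,106.5)
c=r.camera("side");v=c["color"]; cv2.imwrite("pics/d.png",v[60:300,320:640,::-1].repeat(2,0).repeat(2,1))
E
```

```text
time: 14.1
ee_pos: [0.4437, -0.27, 0.0676]
eef_rot: [0.989, 0.146, -0.0, -0.0]
ft_force: [0.4, 0.1, -3.4]
width: 0.0356
grip_force: 45.0
t 14.1 q7 -0.91 cur -73.2 az 0.06 (other way -29.94 ) dx -0.06 dy 0.02 dz 1.39 tilt -1.0
```

View pics/d.png

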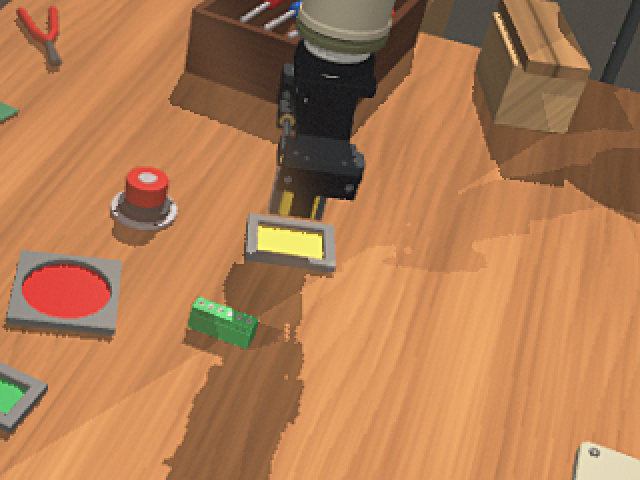

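The transformer, at crop (298,200), hangs above the yellow recess at (290,243) and is aligned with it. Lowering.

```bash
python3 -m crank '[{"claw":1,"dx":-0.06,"dy":0,"dz":0.5,"ax":0,"ay":0,"az":0},{"claw":1,"dx":0,"dy":0,"dz":0.5,"ax":0,"ay":0,"az":0},{"claw":1,"dx":0,"dy":0,"dz":0.2,"ax":0,"ay":0,"az":0},{"claw":1,"dx":0,"dy":0,"dz":0.08,"ax":0,"ay":0,"az":0},{"claw":1,"dx":0,"dy":0,"dz":0.04,"ax":0,"ay":0,"az":0},{"claw":1,"dx":0,"dy":0,"dz":0,"ax":0,"ay":0,"az":0},{"claw":1,"dx":0,"dy":0,"dz":0,"ax":0,"ay":0,"az":0}]'
python3 -m crank '[{"claw":1,"dx":0,"dy":0,"dz":0.04,"ax":0,"ay":0,"az":0},{"claw":1,"dx":0,"dy":0,"dz":0.0,"ax":0,"ay":0,"az":0},{"claw":1,"dx":0,"dy":0,"dz":0,"ax":0,"ay":0,"az":0}]'
```

```text
time: 14.73
ee_pos: [0.4429, -0.2713, 0.0288]
eef_rot: [0.989, 0.146, 0.0, 0.0]
ft_force: [0.7, 0.0, -3.6]
width: 0.0361
grip_force: 45.0
time: 14.98
ee_pos: [0.4425, -0.2712, 0.0271]
eef_rot: [0.989, 0.146, 0.0, 0.0]
ft_force: [0.6, -1.0, -3.9]
width: 0.0358
grip_force: 45.0
```

```bash
python3 -m crank '[{"claw":1,"dx":0,"dy":0,"dz":0.04,"ax":0,"ay":0,"az":0},{"claw":1,"dx":0,"dy":0,"dz":0.0,"ax":0,"ay":0,"az":0},{"claw":1,"dx":0,"dy":0,"dz":0,"ax":0,"ay":0,"az":0}]'
python3 -m crank '[{"claw":1,"dx":0,"dy":0,"dz":0.03,"ax":0,"ay":0,"az":0},{"claw":1,"dx":0,"dy":0,"dz":0.0,"ax":0,"ay":0,"az":0},{"claw":1,"dx":0,"dy":0,"dz":0,"ax":0,"ay":0,"az":0}]'
```

```text
time: 15.23
ee_pos: [0.4425, -0.2712, 0.0257]
eef_rot: [0.989, 0.146, 0.0, 0.0]
ft_force: [0.2, -2.1, -3.5]
width: 0.0357
grip_force: 45.0
time: 15.48
ee_pos: [0.4426, -0.2712, 0.0257]
eef_rot: [0.989, 0.146, 0.0, 0.0]
ft_force: [-3.2, 1.9, 8.4]
width: 0.036
grip_force: 45.0
```

```bash
python3 -m crank '[{"claw":-1,"dx":0,"dy":0,"dz":0,"ax":0,"ay":0,"az":0},{"claw":-1,"dx":0,"dy":0,"dz":0,"ax":0,"ay":0,"az":0},{"claw":-1,"dx":0,"dy":0,"dz":0,"ax":0,"ay":0,"az":0},{"claw":-1,"dx":0,"dy":0,"dz":0,"ax":0,"ay":0,"az":0},{"claw":-1,"dx":0,"dy":0,"dz":0,"ax":0,"ay":0,"az":0},{"claw":-1,"dx":0,"dy":0,"dz":-0.6,"ax":0,"ay":0,"az":0},{"claw":-1,"dx":0,"dy":0,"dz":-0.9,"ax":0,"ay":0,"az":0},{"claw":-1,"dx":0,"dy":0,"dz":-0.9,"ax":0,"ay":0,"az":0}]' 20
python3 -m crank '[{"claw":-1,"dx":0,"dy":0,"dz":0,"ax":0,"ay":0,"az":0.8},{"claw":-1,"dx":0,"dy":0,"dz":0,"ax":0,"ay":0,"az":0.8},{"claw":-1,"dx":0,"dy":0,"dz":0,"ax":0,"ay":0,"az":0.8},{"claw":-1,"dx":0,"dy":0,"dz":0,"ax":0,"ay":0,"az":0.8}]'
python3 -c "
from h import *
go(.462,-.099,.02,87.3)"
```

```text
time: 16.15
ee_pos: [0.4418, -0.2706, 0.097]
eef_rot: [0.989, 0.146, -0.001, -0.001]
ft_force: [1.8, -1.2, 0.1]
width: 0.0809
grip_force: 0.0
time: 16.48
ee_pos: [0.4424, -0.2711, 0.0969]
eef_rot: [1.0, -0.023, 0.0, 0.0]
ft_force: [-0.2, 0.7, 0.7]
width: 0.0865
grip_force: 0.0
t 16.48 q7 -1.22 cur -92.6 az 0.01 (other way -29.99 ) dx 0.38 dy -5.76 dz 2.56 tilt -1.0
```

```bash
python3 -m crank '[{"claw":-1,"dx":0.06,"dy":-0.96,"dz":0,"ax":0,"ay":0,"az":0},{"claw":-1,"dx":0.06,"dy":-0.96,"dz":0,"ax":0,"ay":0,"az":0},{"claw":-1,"dx":0.06,"dy":-0.96,"dz":0,"ax":0,"ay":0,"az":0},{"claw":-1,"dx":0.06,"dy":-0.96,"dz":0,"ax":0,"ay":0,"az":0},{"claw":-1,"dx":0.06,"dy":-0.96,"dz":0,"ax":0,"ay":0,"az":0},{"claw":-1,"dx":0.06,"dy":-0.96,"dz":0,"ax":0,"ay":0,"az":0},{"claw":-1,"dx":0,"dy":0,"dz":0,"ax":0,"ay":0,"az":0},{"claw":-1,"dx":0,"dy":0,"dz":0,"ax":0,"ay":0,"az":0}]'
python3 - <<'E'
from h import *
go(.462,-.099,.02,87.3)
c=r.camera("side");v=c["color"]; cv2.imwrite("pics/e.png",v[60:300,320:640,::-1].repeat(2,0).repeat(2,1))
E
```

```text
time: 17.15
ee_pos: [0.4607, -0.0974, 0.0969]
eef_rot: [1.0, -0.019, 0.0, 0.0]
ft_force: [0.6, -0.2, 0.2]
width: 0.0869
grip_force: 0.0
t 17.15 q7 -1.56 cur -92.2 az 0.08 (other way -29.92 ) dx 0.05 dy 0.05 dz 2.56 tilt -1.0
```

View pics/e.png

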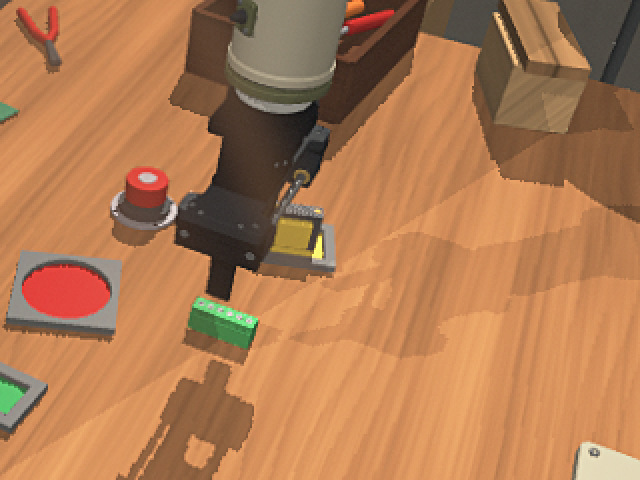

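The transformer sits in the yellow recess at crop (298,235). The gripper is above the terminal block at crop (223,322). Descend and grip.

```bash
python3 -m crank '[{"claw":-1,"dx":0.05,"dy":0.05,"dz":0.7,"ax":0,"ay":0,"az":0.08},{"claw":-1,"dx":0,"dy":0,"dz":0.7,"ax":0,"ay":0,"az":0},{"claw":-1,"dx":0,"dy":0,"dz":0.7,"ax":0,"ay":0,"az":0},{"claw":-1,"dx":0,"dy":0,"dz":0.45,"ax":0,"ay":0,"az":0},{"claw":-1,"dx":0,"dy":0,"dz":0,"ax":0,"ay":0,"az":0},{"claw":-1,"dx":0,"dy":0,"dz":0,"ax":0,"ay":0,"az":0},{"claw":-1,"dx":0,"dy":0,"dz":0,"ax":0,"ay":0,"az":0},{"claw":1,"dx":0,"dy":0,"dz":0,"ax":0,"ay":0,"az":0}]' 20
python3 -m crank '[{"claw":1,"dx":0,"dy":0,"dz":0,"ax":0,"ay":0,"az":0},{"claw":1,"dx":0,"dy":0,"dz":0,"ax":0,"ay":0,"az":0},{"claw":1,"dx":0,"dy":0,"dz":0,"ax":0,"ay":0,"az":0},{"claw":1,"dx":0,"dy":0,"dz":0,"ax":0,"ay":0,"az":0},{"claw":1,"dx":0,"dy":0,"dz":0,"ax":0,"ay":0,"az":0},{"claw":1,"dx":0,"dy":0,"dz":0,"ax":0,"ay":0,"az":0},{"claw":1,"dx":0,"dy":0,"dz":0,"ax":0,"ay":0,"az":0},{"claw":1,"dx":0,"dy":0,"dz":0,"ax":0,"ay":0,"az":0}]'
python3 -c "
from h import *
go(.633,.0826,.1,85.3)"
```

```text
time: 17.87
ee_pos: [0.4626, -0.1011, 0.0214]
eef_rot: [1.0, -0.025, 0.001, 0.0]
ft_force: [-0.0, 0.0, -0.2]
width: 0.0846
grip_force: 0.0
time: 18.53
ee_pos: [0.4618, -0.1005, 0.0202]
eef_rot: [1.0, -0.025, -0.0, 0.0]
ft_force: [0.4, 1.4, 0.1]
width: 0.0351
grip_force: 0.0
t 18.53 q7 -1.62 cur -92.9 az 0.31 (other way -29.69 ) dx 5.19 dy -6.55 dz -2.66 tilt -1.0
```

```bash
python3 -m crank '[{"claw":1,"dx":0,"dy":0,"dz":0,"ax":0,"ay":0,"az":0},{"claw":1,"dx":0,"dy":0,"dz":0,"ax":0,"ay":0,"az":0},{"claw":1,"dx":0,"dy":0,"dz":0,"ax":0,"ay":0,"az":0},{"claw":1,"dx":0,"dy":0,"dz":0,"ax":0,"ay":0,"az":0},{"claw":1,"dx":0,"dy":0,"dz":0,"ax":0,"ay":0,"az":0}]'
python3 -m crank '[{"claw":1,"dx":0,"dy":0,"dz":-0.4,"ax":0,"ay":0,"az":0},{"claw":1,"dx":0,"dy":0,"dz":-0.8,"ax":0,"ay":0,"az":0},{"claw":1,"dx":0,"dy":0,"dz":-0.8,"ax":0,"ay":0,"az":0},{"claw":1,"dx":0,"dy":0,"dz":-0.3,"ax":0,"ay":0,"az":0},{"claw":1,"dx":0,"dy":0,"dz":0,"ax":0,"ay":0,"az":0.31}]'
python3 -m crank '[{"claw":1,"dx":0.65,"dy":-0.82,"dz":0,"ax":0,"ay":0,"az":0},{"claw":1,"dx":0.65,"dy":-0.82,"dz":0,"ax":0,"ay":0,"az":0},{"claw":1,"dx":0.65,"dy":-0.82,"dz":0,"ax":0,"ay":0,"az":0},{"claw":1,"dx":0.65,"dy":-0.82,"dz":0,"ax":0,"ay":0,"az":0},{"claw":1,"dx":0.65,"dy":-0.82,"dz":0,"ax":0,"ay":0,"az":0},{"claw":1,"dx":0.65,"dy":-0.82,"dz":0,"ax":0,"ay":0,"az":0},{"claw":1,"dx":0.65,"dy":-0.82,"dz":0,"ax":0,"ay":0,"az":0},{"claw":1,"dx":0.65,"dy":-0.82,"dz":0,"ax":0,"ay":0,"az":0}]'
python3 -m crank '[{"claw":1,"dx":0,"dy":0,"dz":0,"ax":0,"ay":0,"az":0},{"claw":1,"dx":0,"dy":0,"dz":0,"ax":0,"ay":0,"az":0},{"claw":1,"dx":0,"dy":0,"dz":0,"ax":0,"ay":0,"az":0}]'
python3 - <<'E'
from h import *
go(.633,.0826,.0232,85.3)
c=r.camera("side");v=c["color"]; cv2.imwrite("pics/f.png",v[120:360,160:480,::-1].repeat(2,0).repeat(2,1))
E
```

```text
time: 18.95
ee_pos: [0.4618, -0.1005, 0.0202]
eef_rot: [1.0, -0.025, 0.0, 0.0]
ft_force: [-0.1, -0.1, 0.5]
width: 0.0239
grip_force: 20.0
time: 19.37
ee_pos: [0.4633, -0.1008, 0.0915]
eef_rot: [0.999, -0.041, 0.002, 0.001]
ft_force: [0.3, -0.6, -1.2]
width: 0.0238
grip_force: 20.0
time: 20.03
ee_pos: [0.6342, 0.0838, 0.0884]
eef_rot: [0.999, -0.041, -0.0, 0.0]
ft_force: [1.5, 0.3, -1.2]
width: 0.0236
grip_force: 20.0
time: 20.28
ee_pos: [0.633, 0.0823, 0.0884]
eef_rot: [0.999, -0.041, -0.001, 0.0]
ft_force: [-0.2, -0.0, -2.5]
width: 0.0238
grip_force: 20.0
t 20.28 q7 -2.03 cur -94.7 az -0.01 (other way 29.99 ) dx -0.0 dy -0.01 dz 2.17 tilt -1.0
```

View pics/f.png

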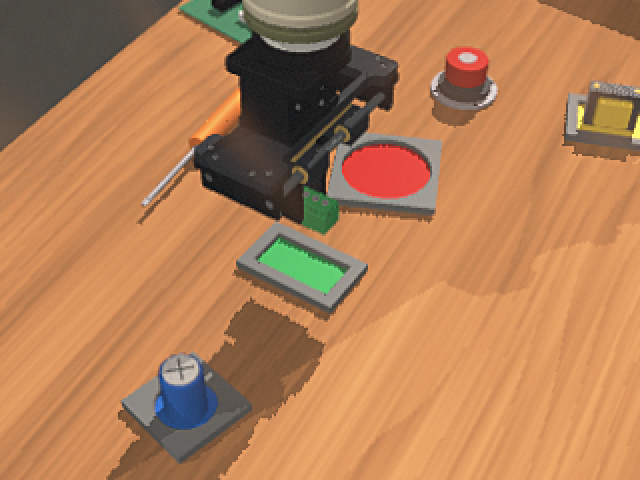

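The terminal block is held at crop (320,210), above the green recess at (300,265), with its long side along the recess. Lowering.

```bash
python3 -m crank '[{"claw":1,"dx":0,"dy":0,"dz":0.7,"ax":0,"ay":0,"az":0},{"claw":1,"dx":0,"dy":0,"dz":0.7,"ax":0,"ay":0,"az":0},{"claw":1,"dx":0,"dy":0,"dz":0.4,"ax":0,"ay":0,"az":0},{"claw":1,"dx":0,"dy":0,"dz":0.15,"ax":0,"ay":0,"az":0},{"claw":1,"dx":0,"dy":0,"dz":0.1,"ax":0,"ay":0,"az":0},{"claw":1,"dx":0,"dy":0,"dz":0,"ax":0,"ay":0,"az":0},{"claw":1,"dx":0,"dy":0,"dz":0,"ax":0,"ay":0,"az":0}]'
python3 -m crank '[{"claw":1,"dx":0,"dy":0,"dz":0.04,"ax":0,"ay":0,"az":0},{"claw":1,"dx":0,"dy":0,"dz":0.0,"ax":0,"ay":0,"az":0},{"claw":1,"dx":0,"dy":0,"dz":0,"ax":0,"ay":0,"az":0}]'
```

```text
time: 20.92
ee_pos: [0.6341, 0.0827, 0.0287]
eef_rot: [0.999, -0.041, 0.001, -0.0]
ft_force: [-0.1, -0.1, 0.0]
width: 0.0236
grip_force: 20.0
time: 21.17
ee_pos: [0.6338, 0.0829, 0.0271]
eef_rot: [0.999, -0.041, 0.0, 0.0]
ft_force: [1.0, 0.1, -1.7]
width: 0.0237
grip_force: 20.0
```

```bash
python3 -m crank '[{"claw":1,"dx":0,"dy":0,"dz":0.08,"ax":0,"ay":0,"az":0},{"claw":1,"dx":0,"dy":0,"dz":0.0,"ax":0,"ay":0,"az":0},{"claw":1,"dx":0,"dy":0,"dz":0,"ax":0,"ay":0,"az":0}]'
python3 -m crank '[{"claw":1,"dx":0,"dy":0,"dz":0.03,"ax":0,"ay":0,"az":0},{"claw":1,"dx":0,"dy":0,"dz":0.0,"ax":0,"ay":0,"az":0},{"claw":1,"dx":0,"dy":0,"dz":0,"ax":0,"ay":0,"az":0}]'
python3 -m crank '[{"claw":1,"dx":0,"dy":0,"dz":0.03,"ax":0,"ay":0,"az":0},{"claw":1,"dx":0,"dy":0,"dz":0.0,"ax":0,"ay":0,"az":0},{"claw":1,"dx":0,"dy":0,"dz":0,"ax":0,"ay":0,"az":0}]'
```

```text
time: 21.42
ee_pos: [0.6334, 0.0828, 0.024]
eef_rot: [0.999, -0.041, -0.0, 0.0]
ft_force: [-0.8, -0.3, -1.6]
width: 0.0239
grip_force: 20.0
time: 21.67
ee_pos: [0.6337, 0.0829, 0.0233]
eef_rot: [0.999, -0.041, 0.0, -0.0]
ft_force: [0.9, -0.4, 0.6]
width: 0.0236
grip_force: 20.0
time: 21.92
ee_pos: [0.6337, 0.0828, 0.0233]
eef_rot: [0.999, -0.041, 0.0, 0.0]
ft_force: [-3.8, -0.0, 8.2]
width: 0.0239
grip_force: 20.0
```

```bash
python3 -m crank '[{"claw":-1,"dx":0,"dy":0,"dz":0,"ax":0,"ay":0,"az":0},{"claw":-1,"dx":0,"dy":0,"dz":0,"ax":0,"ay":0,"az":0},{"claw":-1,"dx":0,"dy":0,"dz":0,"ax":0,"ay":0,"az":0},{"claw":-1,"dx":0,"dy":0,"dz":0,"ax":0,"ay":0,"az":0},{"claw":-1,"dx":0,"dy":0,"dz":0,"ax":0,"ay":0,"az":0},{"claw":-1,"dx":0,"dy":0,"dz":-0.6,"ax":0,"ay":0,"az":0},{"claw":-1,"dx":0,"dy":0,"dz":-0.9,"ax":0,"ay":0,"az":0},{"claw":-1,"dx":0,"dy":0,"dz":-0.9,"ax":0,"ay":0,"az":0}]' 35
python3 -c "
from h import *
go(.606,-.2487,.028,85.3)"
```

```text
time: 22.58
ee_pos: [0.6328, 0.0827, 0.0943]
eef_rot: [0.999, -0.041, -0.001, 0.0]
ft_force: [1.3, -0.1, -0.4]
width: 0.0693
grip_force: 0.0
t 22.58 q7 -2.02 cur -94.7 az -0.0 (other way 30.0 ) dx 0.01 dy 11.08 dz 2.21 tilt -1.0
```

```bash
python3 -m crank '[{"claw":-1,"dx":0,"dy":0.92,"dz":-0.1,"ax":0,"ay":0,"az":0},{"claw":-1,"dx":0,"dy":0.92,"dz":-0.1,"ax":0,"ay":0,"az":0},{"claw":-1,"dx":0,"dy":0.92,"dz":0,"ax":0,"ay":0,"az":0},{"claw":-1,"dx":0,"dy":0.92,"dz":0,"ax":0,"ay":0,"az":0},{"claw":-1,"dx":0,"dy":0.92,"dz":0,"ax":0,"ay":0,"az":0},{"claw":-1,"dx":0,"dy":0.92,"dz":0,"ax":0,"ay":0,"az":0},{"claw":-1,"dx":0,"dy":0.92,"dz":0,"ax":0,"ay":0,"az":0},{"claw":-1,"dx":0,"dy":0.92,"dz":0,"ax":0,"ay":0,"az":0}]'
python3 -m crank '[{"claw":-1,"dx":0,"dy":0.92,"dz":0,"ax":0,"ay":0,"az":0},{"claw":-1,"dx":0,"dy":0.92,"dz":0,"ax":0,"ay":0,"az":0},{"claw":-1,"dx":0,"dy":0.92,"dz":0,"ax":0,"ay":0,"az":0},{"claw":-1,"dx":0,"dy":0.92,"dz":0,"ax":0,"ay":0,"az":0},{"claw":-1,"dx":0,"dy":0,"dz":0,"ax":0,"ay":0,"az":0},{"claw":-1,"dx":0,"dy":0,"dz":0,"ax":0,"ay":0,"az":0},{"claw":-1,"dx":0,"dy":0,"dz":0,"ax":0,"ay":0,"az":0}]'
python3 - <<'E'
from h import *
go(.606,-.2487,.028,85.3)
c=r.camera("side");v=c["color"]; cv2.imwrite("pics/g.png",v[60:360,200:500,::-1].repeat(2,0).repeat(2,1))
E
```

```text
time: 23.25
ee_pos: [0.615, -0.1386, 0.1003]
eef_rot: [0.999, -0.041, 0.0, 0.0]
ft_force: [0.4, 0.3, -0.0]
width: 0.0871
grip_force: 0.0
time: 23.83
ee_pos: [0.6063, -0.2464, 0.1002]
eef_rot: [0.999, -0.041, -0.0, -0.0]
ft_force: [-0.4, 0.8, -0.0]
width: 0.0871
grip_force: 0.0
t 23.83 q7 -1.47 cur -94.7 az -0.0 (other way 30.0 ) dx -0.01 dy 0.08 dz 2.41 tilt -1.0
```

View pics/g.png

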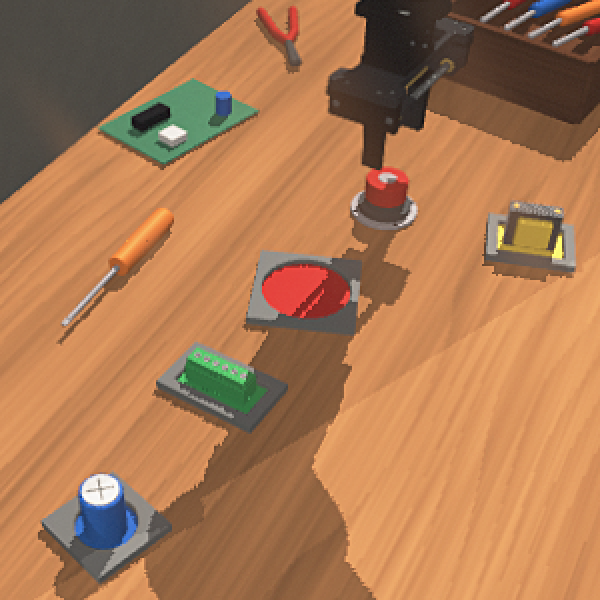

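The capacitor (103,515), terminal block (220,375) and transformer (533,235) all sit in their nests in this crop. The gripper is above the speaker at (385,195).

```bash
python3 -m crank '[{"claw":-1,"dx":0,"dy":0.08,"dz":0.7,"ax":0,"ay":0,"az":0},{"claw":-1,"dx":0,"dy":0,"dz":0.7,"ax":0,"ay":0,"az":0},{"claw":-1,"dx":0,"dy":0,"dz":0.6,"ax":0,"ay":0,"az":0},{"claw":-1,"dx":0,"dy":0,"dz":0.35,"ax":0,"ay":0,"az":0},{"claw":-1,"dx":0,"dy":0,"dz":0,"ax":0,"ay":0,"az":0},{"claw":-1,"dx":0,"dy":0,"dz":0,"ax":0,"ay":0,"az":0},{"claw":-1,"dx":0,"dy":0,"dz":0,"ax":0,"ay":0,"az":0},{"claw":1,"dx":0,"dy":0,"dz":0,"ax":0,"ay":0,"az":0}]' 35
python3 -m crank '[{"claw":1,"dx":0,"dy":0,"dz":0,"ax":0,"ay":0,"az":0},{"claw":1,"dx":0,"dy":0,"dz":0,"ax":0,"ay":0,"az":0},{"claw":1,"dx":0,"dy":0,"dz":0,"ax":0,"ay":0,"az":0},{"claw":1,"dx":0,"dy":0,"dz":0,"ax":0,"ay":0,"az":0},{"claw":1,"dx":0,"dy":0,"dz":0,"ax":0,"ay":0,"az":0},{"claw":1,"dx":0,"dy":0,"dz":0,"ax":0,"ay":0,"az":0},{"claw":1,"dx":0,"dy":0,"dz":0,"ax":0,"ay":0,"az":0},{"claw":1,"dx":0,"dy":0,"dz":0,"ax":0,"ay":0,"az":0}]'
python3 -c "
from h import *
go(.6225,-.0765,.1,85.3)"
```

```text
time: 24.55
ee_pos: [0.607, -0.2497, 0.0314]
eef_rot: [0.999, -0.041, 0.001, 0.0]
ft_force: [-1.1, -0.1, 0.4]
width: 0.0849
grip_force: 0.0
time: 25.22
ee_pos: [0.606, -0.2497, 0.0299]
eef_rot: [0.999, -0.041, -0.0, 0.0]
ft_force: [-0.6, -1.0, 1.1]
width: 0.0477
grip_force: 35.0
t 25.22 q7 -1.49 cur -94.7 az -0.01 (other way 29.99 ) dx 0.08 dy -5.8 dz -2.34 tilt -1.0
```

```bash
python3 -m crank '[{"claw":1,"dx":0,"dy":0,"dz":-0.4,"ax":0,"ay":0,"az":0},{"claw":1,"dx":0,"dy":0,"dz":-0.7,"ax":0,"ay":0,"az":0},{"claw":1,"dx":0,"dy":0,"dz":-0.5,"ax":0,"ay":0,"az":0}]'
python3 -m crank '[{"claw":1,"dx":0.01,"dy":-0.6,"dz":0,"ax":0,"ay":0,"az":0},{"claw":1,"dx":0.01,"dy":-0.8,"dz":0,"ax":0,"ay":0,"az":0},{"claw":1,"dx":0.01,"dy":-0.8,"dz":0,"ax":0,"ay":0,"az":0},{"claw":1,"dx":0.01,"dy":-0.8,"dz":0,"ax":0,"ay":0,"az":0},{"claw":1,"dx":0.01,"dy":-0.8,"dz":0,"ax":0,"ay":0,"az":0},{"claw":1,"dx":0.01,"dy":-0.8,"dz":0,"ax":0,"ay":0,"az":0},{"claw":1,"dx":0.01,"dy":-0.7,"dz":0,"ax":0,"ay":0,"az":0},{"claw":1,"dx":0,"dy":-0.5,"dz":0,"ax":0,"ay":0,"az":0}]'
python3 -m crank '[{"claw":1,"dx":0,"dy":0,"dz":0,"ax":0,"ay":0,"az":0},{"claw":1,"dx":0,"dy":0,"dz":0,"ax":0,"ay":0,"az":0},{"claw":1,"dx":0,"dy":0,"dz":0,"ax":0,"ay":0,"az":0}]'
python3 - <<'E'
from h import *
go(.6225,-.0765,.0329,85.3)
c=r.camera("side");v=c["color"]; cv2.imwrite("pics/i.png",v[60:360,200:500,::-1].repeat(2,0).repeat(2,1))
E
```

```text
time: 25.47
ee_pos: [0.6061, -0.2496, 0.0794]
eef_rot: [0.999, -0.041, 0.0, -0.0]
ft_force: [0.8, 0.3, -2.2]
width: 0.0473
grip_force: 35.0
time: 26.13
ee_pos: [0.6226, -0.0736, 0.0786]
eef_rot: [0.999, -0.04, 0.0, -0.0]
ft_force: [0.4, 0.3, -2.8]
width: 0.0471
grip_force: 35.0
time: 26.38
ee_pos: [0.6224, -0.0776, 0.0782]
eef_rot: [0.999, -0.042, 0.0, 0.0]
ft_force: [-0.6, -0.2, -1.8]
width: 0.0469
grip_force: 35.0
t 26.38 q7 -1.76 cur -94.8 az -0.01 (other way 29.99 ) dx 0.0 dy -0.04 dz 1.51 tilt -1.0
```

View pics/i.png

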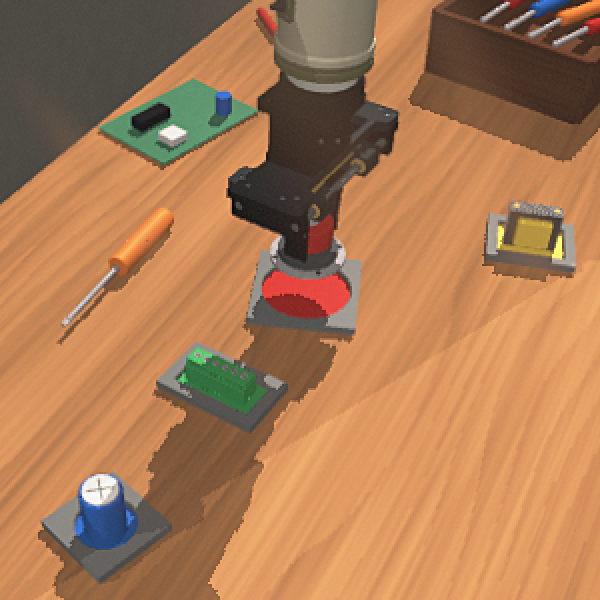

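The speaker is held level, with its rim at crop (307,255), over the red recess at (305,290). Lowering.

```bash
python3 -m crank '[{"claw":1,"dx":0,"dy":-0.04,"dz":0.5,"ax":0,"ay":0,"az":0},{"claw":1,"dx":0,"dy":0,"dz":0.5,"ax":0,"ay":0,"az":0},{"claw":1,"dx":0,"dy":0,"dz":0.2,"ax":0,"ay":0,"az":0},{"claw":1,"dx":0,"dy":0,"dz":0.12,"ax":0,"ay":0,"az":0},{"claw":1,"dx":0,"dy":0,"dz":0.04,"ax":0,"ay":0,"az":0},{"claw":1,"dx":0,"dy":0,"dz":0,"ax":0,"ay":0,"az":0},{"claw":1,"dx":0,"dy":0,"dz":0,"ax":0,"ay":0,"az":0}]'
python3 -m crank '[{"claw":1,"dx":0,"dy":0,"dz":0.05,"ax":0,"ay":0,"az":0},{"claw":1,"dx":0,"dy":0,"dz":0.0,"ax":0,"ay":0,"az":0},{"claw":1,"dx":0,"dy":0,"dz":0,"ax":0,"ay":0,"az":0}]'
python3 -m crank '[{"claw":1,"dx":0,"dy":0,"dz":0.03,"ax":0,"ay":0,"az":0},{"claw":1,"dx":0,"dy":0,"dz":0.0,"ax":0,"ay":0,"az":0},{"claw":1,"dx":0,"dy":0,"dz":0,"ax":0,"ay":0,"az":0}]'
```

```text
time: 27.02
ee_pos: [0.623, -0.0755, 0.0378]
eef_rot: [0.999, -0.041, 0.001, 0.0]
ft_force: [-0.4, 0.7, -1.8]
width: 0.0472
grip_force: 35.0
time: 27.27
ee_pos: [0.6227, -0.0753, 0.0358]
eef_rot: [0.999, -0.041, 0.0, 0.0]
ft_force: [-0.6, 0.1, -2.4]
width: 0.0472
grip_force: 35.0
time: 27.52
ee_pos: [0.6226, -0.0752, 0.0346]
eef_rot: [0.999, -0.041, -0.0, 0.0]
ft_force: [0.1, 0.3, -2.3]
width: 0.0472
grip_force: 35.0
```

```bash
python3 -m crank '[{"claw":1,"dx":0,"dy":0,"dz":0.04,"ax":0,"ay":0,"az":0},{"claw":1,"dx":0,"dy":0,"dz":0.0,"ax":0,"ay":0,"az":0},{"claw":1,"dx":0,"dy":0,"dz":0,"ax":0,"ay":0,"az":0}]'
python3 -m crank '[{"claw":1,"dx":0,"dy":0,"dz":0.03,"ax":0,"ay":0,"az":0},{"claw":1,"dx":0,"dy":0,"dz":0.0,"ax":0,"ay":0,"az":0},{"claw":1,"dx":0,"dy":0,"dz":0,"ax":0,"ay":0,"az":0}]'
```

```text
time: 27.77
ee_pos: [0.6225, -0.0752, 0.0333]
eef_rot: [0.999, -0.041, -0.0, 0.0]
ft_force: [-0.6, 0.1, -1.9]
width: 0.0474
grip_force: 35.0
time: 28.02
ee_pos: [0.6227, -0.0752, 0.0329]
eef_rot: [0.999, -0.041, 0.0, 0.0]
ft_force: [-2.6, -0.6, 2.1]
width: 0.0472
grip_force: 35.0
```

```bash
python3 -m crank '[{"claw":1,"dx":0,"dy":0,"dz":0.01,"ax":0,"ay":0,"az":0},{"claw":-1,"dx":0,"dy":0,"dz":0,"ax":0,"ay":0,"az":0},{"claw":-1,"dx":0,"dy":0,"dz":0,"ax":0,"ay":0,"az":0},{"claw":-1,"dx":0,"dy":0,"dz":0,"ax":0,"ay":0,"az":0},{"claw":-1,"dx":0,"dy":0,"dz":0,"ax":0,"ay":0,"az":0},{"claw":-1,"dx":0,"dy":0,"dz":0,"ax":0,"ay":0,"az":0},{"claw":-1,"dx":0,"dy":0,"dz":-0.5,"ax":0,"ay":0,"az":0},{"claw":-1,"dx":0,"dy":0,"dz":-0.8,"ax":0,"ay":0,"az":0}]'
python3 -m crank '[{"claw":-1,"dx":0,"dy":0,"dz":-0.8,"ax":0,"ay":0,"az":0},{"claw":-1,"dx":0,"dy":0,"dz":-0.9,"ax":0,"ay":0,"az":0},{"claw":-1,"dx":0,"dy":0,"dz":-0.9,"ax":0,"ay":0,"az":0},{"claw":-1,"dx":0,"dy":0,"dz":-0.9,"ax":0,"ay":0,"az":0},{"claw":-1,"dx":0,"dy":0,"dz":-0.9,"ax":0,"ay":0,"az":0},{"claw":-1,"dx":0,"dy":0,"dz":0,"ax":0,"ay":0,"az":0},{"claw":-1,"dx":0,"dy":0,"dz":0,"ax":0,"ay":0,"az":0}]'
python3 - <<'E'
from h import *
v=r.camera("side")["color"]; cv2.imwrite("pics/j.png",v[60:480,200:500,::-1].repeat(1,0))
E
```

```text
time: 28.68
ee_pos: [0.6207, -0.0752, 0.0691]
eef_rot: [0.999, -0.041, -0.002, -0.0]
ft_force: [-0.1, 0.9, 0.2]
width: 0.0834
grip_force: 0.0
time: 29.27
ee_pos: [0.6235, -0.0752, 0.205]
eef_rot: [0.999, -0.041, 0.002, 0.0]
ft_force: [-0.0, -0.4, -1.0]
width: 0.0872
grip_force: 0.0
```

View pics/j.png

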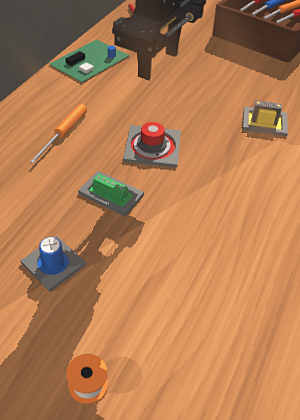

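All four parts sit in their nests: speaker (152,140), transformer (266,115), terminal (110,190) and capacitor (51,257). The reel and screwdriver have not moved, and the gripper is clear of everything.

```bash
python3 -c "
from bench import r
print(r.close_job())"
```

```text
the job is handed in; nothing more can be done
None
```

All four parts were lowered until they touched the floor of their matching nests and then released upright; the reel and screwdriver were left untouched, and the job was handed in at about 29 s.

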